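Hang the plywood caddy on the display arm and lock it with the tall pin

TASK

Fit out the display stand: thread the hand slot of the plywood caddy over the stand's single arm so that the caddy hangs freely from it, roughly centred and level, behind the arm's end collar. Then lock it on by taking the tall plain pin (not the one with the disc head, not the short one) out of the wooden pin block and standing it fully home in the collar's hole. Carry the caddy upright and leave everything else on the table where it is.

Things in the scene. Friction and masses are not known exactly. Their poses are not given: they have to be found in the camera images.
- stand: black display stand, fixed. Origin: centre of the underside of its base plate (190 mm along x, 110 mm along y, 12 mm thick), z up. A 22 mm square post at x = +75 mm rises to 197 mm. From it one round level arm, 10 mm thick, its top 195 mm high, runs along the stand's -x at y = 0 to the end collar. Nothing stands above the arm but the collar's lip.
- stand_saddle (a point): middle of the free arm, on the arm's top: 195 mm above the table, at x = y = 0 of the stand, same orientation. The free arm reaches from here 65 mm along -x to the collar and 64 mm along +x to the post. The collar is a 30 x 30 mm block, from height 178 to 205 mm: its lip, 10 mm above the arm's top, keeps a hung thing from sliding off.
- stand_bore (a point): centre of the mouth of the vertical hole in the end collar, 205 mm above the table, at x = -80 mm, y = 0 in the stand's frame: 16 mm across, 20 mm deep, with a blind bottom and a 3 mm countersink. Same orientation as the stand.
- caddy: light plywood caddy, 0.2 to 0.42 kg, loose. Origin: centre of its underside, z up. Open tray, 80 mm along x, 150 mm along y, 45 mm high, with an upright centre panel 10 mm thick (x), 140 mm wide (y), 170 mm high. Through the panel a hand slot, 90 mm wide, from height 75 to 125 mm; over it the solid handle rail, 125 to 170 mm. A half turn makes no difference. Hung, the rail's underside rests on the arm.
- caddy_rail (a point): middle of the underside of the caddy's handle rail (top edge of the hand slot), 125 mm above the caddy's underside
- keeper_pin: tall plain round steel pin, 14 mm in diameter, 100 mm long, no head, chamfered foot, about 50 g; loose, stands upright in one of the pin block's holes. Origin: centre of its foot, z up along the pin. In the block its foot is 10 mm and its top 110 mm above the table.
- pin_block: wooden block, fixed, 50 mm along its x, 150 mm along its y, 32 mm high, with a row of three round holes (15.5 mm across, 22 mm deep) at y = -50, 0 and +50 mm. Origin: centre of its underside. The three pins stand in the holes in any order.
- headed_pin: wrong pin: 14 mm shank with a disc head 28 mm across, 10 mm thick, 100 mm long in all, standing in the pin block; origin at its foot. Leave it.
- short_pin: wrong pin: 14 mm in diameter, only 62 mm long, standing in the pin block; origin at its foot. Leave it.
- tape_roll: grey tape roll lying flat, 84 mm across, 25 mm high, bystander; origin: centre of its underside
- jar: glass jar, 60 mm across, 72 mm high, bystander; origin: centre of its underside
- spray: grey can, 60 mm across, 185 mm high, bystander; origin: centre of its underside
- clamp: blue bar clamp lying flat, bar 280 mm along its y, 27 mm high, bystander
- bracket: flat black H-shaped bracket, 160 x 115 x 14 mm, bystander; origin: centre of its underside
- drill: red and black cordless drill lying on its side, about 195 x 200 mm, 54 mm high, bystander; its chuck points along its x, its handle and battery reach 170 mm along its -y; origin: on the table under the barrel

How it is judged (in metres and radians):
On the way, in this order (a step that is already met when the one before it is completed fails the run):
1. the caddy hangs by its hand slot on the stand's arm, let go (x of caddy_rail in the frame of stand between -0.064 and 0.064 m and y of caddy_rail in the frame of stand between -0.03 and 0.03 m and z of caddy_rail in the frame of stand between 0.188 and 0.208 m and angle between caddy's own z axis and vertical below 0.4 rad and contact force between caddy and stand above 0.8 N and contact force between caddy and the fingers below 0.1 N), for 0.2 s.
2. the tall plain pin stands home in the collar's hole (horizontal distance between keeper_pin and stand_bore below 0.005 m and z of keeper_pin in the frame of stand_bore below -0.015 m and angle between keeper_pin's own z axis and vertical below 0.14 rad), for 0.2 s.
At the end, for the whole second after the job is handed in: Caddy at rest, let go, borne by the arm between collar and post: rail middle within 30 mm sideways and -7 to +13 mm of the arm's top, tilted less than 0.4 rad. Tall plain pin at least 15 mm deep in the collar's hole, foot within 5 mm of its axis, upright within 0.14 rad, at rest (all of step 1 and all of step 2 and linear speed of each of caddy, keeper_pin below 0.03 m/s and angular speed of caddy below 0.35 rad/s); the robot touches nothing.
It fails at once if the caddy is tipped more than 40 degrees (angle between caddy's own z axis and vertical above 0.7 rad).
It fails at once if a wrong pin or a bystander is moved more than 30 mm (distance of any of headed_pin, short_pin, tape_roll, jar, spray, clamp, bracket, drill from where it was at the start of the episode above 0.03 m).
It also fails if it takes over 72 s, if anything falls off the work surface, if the arm or the gripper's body presses on something with over 40 N, if the wrist force passes 120 N, or if a joint passes its speed limit or range.

ROBOT

A 6-joint arm with a two-finger parallel gripper is mounted at the origin on the work surface. World frame = base frame: x ahead of the robot, y to its left, z up, the work surface at z = 0. Lengths are in mm, angles in degrees, forces in N, time in s.
With the tool pointing down it reaches from about 350 to 850 mm from the base axis. Payload 8.1 kg.
Tool frame: the origin (TCP) lies at the centre of the arm's flange, where the gripper is bolted on; the fingertips stand 173 mm ahead of it and the grasp point (between the pads) lies 155 mm ahead of it; z points along the fingers, y is the line along which they close (so a half turn about z gives the same grasp; the last joint's range is limited). The gripper opens to 85 mm and grips with 20 to 120 N. Pads are 22 mm wide; open, the fingers measure 114 mm over their backs; the gripper's body (76 mm by 85 mm) begins 54 mm behind the grasp point. The pads swing forward as they close: fully open they stand 13 mm farther back than shut.
Start: joints at [72.112, 7.471, 85.268, -0, 87.261, -4.893], TCP at [134.894, 584.645, 404.692] pointing down, gripper open.
Joint ranges: [-169.43, 169.43], [-51.17, 129.36], [1.28, 143.12], [-76.62, 256.62], [0, 156.53], [-152.29, 152.29]. Speed limits (degrees/s): [136.94, 136.94, 159.86, 180, 180, 180].

INTERFACE

Orientations are given as [roll, pitch, yaw] about the fixed x, y, z axes, in that order (R = Rz(yaw) Ry(pitch) Rx(roll)).
In Python, from bench import * gives the robot as it stands.
- The arm moves only by the shell command python3 -m jog 'ROWS' [FORCE]. ROWS is text: rows parted by semicolons, each of 7 numbers parted by spaces: the shift along the tool's x, y, z scaled (see below), then the turn, a rotation vector about the tool's x, y, z scaled (see below), then the closure, from -1 (fully open) to 1 (shut). In form: tx ty tz wx wy wz hand; .... A call has 1 to 5 rows; each row shifts and turns the commanded pose from where the row before left it, along the tool's axes as they then stand; what a row does not reach is not made up. The controller multiplies each number of a shift by 0.1 m and each number of a turn by 60 degrees. A row lasts 1/8 s, in which the tool goes at most 62.5 mm and 10.7 degrees, less where a joint would pass 70% of its speed; a pose out of reach is approached as far as the arm can. A call with a number of a shift or a turn outside -1 to 1 is refused whole. A call with a gripper value outside its range is refused whole. The fingers move at their own pace and stop on an object; FORCE is the grip in N (left out, the last holds). Time passes only in rows, so rows that do not move let the fingers close. It gives the time, the measured TCP pose, the force, the opening and the grip force at its end, in the units of the state.
- sense(): the state, without advancing time (a new reading comes with each control period).
- snapshot(name): name is "side" or "top" or "wrist"; returns a dict with "img" (400x640x3 uint8, red, green, blue), "fx", "fy", "cx", "cy" (pixels), "dist" ([k1, k2, p1, p2, k3] as OpenCV has them; the pictures are not rectified), "extrinsics" (4x4, takes a point from camera to world coordinates). Camera axes: x right, y down, z forward; pixel columns grow to the right and rows downward; lengths in mm; the calibration is good to about 2 mm. A picture is of the moment at which its call begins. There is no depth.
- hand_in(): hands the job in; it is judged then, once.
The state is a dict: "time": time; "joint_pos": joint angles; "qd": joint speeds; "joint_efforts": joint torques, N m; "tool_pos": TCP position; "tcp_rot": TCP orientation; "ft_force": force on the tool from outside, world axes, zero at the start; "wrist_torque": the same for the moment, N m; "finger_gap": finger opening in mm; "grip_force": force on a finger pad.
Only numpy, scipy, OpenCV 4.12 (cv2) and the standard library are available. Lean on these libraries where they do the work, as an engineer would, in place of code of your own. Each camera call takes 0.05 s, during which the arm holds its last target. There are 200 camera calls.

## Working session

There is one attempt and no reset: what is moved stays moved. The work goes in short steps, Python scripts to look and compute and a shell command to move; the robot and the scene stay as the last step left them, time stands still between calls to the robot, and variables do not carry over. Pictures are saved under pics/ and viewed, at most 10 in all, crops included, and the job is handed in when it is done.

```bash
mkdir -p pics; python3 - <<'E'
from bench import *
import cv2,numpy as np
for n in("side","top"):
    s=snapshot(n);cv2.imwrite(f"pics/{n}0.png",s["img"][:,:,::-1])
    print(n,s["fx"],s["fy"],s["cx"],s["cy"],s["dist"]);print(np.round(s["extrinsics"],3))
s=sense();print(s["time"],s["tool_pos"],s["tcp_rot"],s["finger_gap"])
E
```

```text
side 492.9845080825411 492.9845080825411 324.2481332997859 204.55923473471728 [-0.02619366  0.          0.          0.          0.        ]
[[-9.690000e-01 -1.480000e-01  2.000000e-01  2.988020e+02]
 [-2.490000e-01  5.340000e-01 -8.080000e-01  1.181466e+03]
 [ 1.300000e-02 -8.320000e-01 -5.540000e-01  9.546640e+02]
 [ 0.000000e+00  0.000000e+00  0.000000e+00  1.000000e+00]]
top 428.70062834599753 428.70062834599753 316.0135804563332 206.89993214203585 [-0.07236698  0.          0.          0.          0.        ]
[[-1.300000e-02 -9.890000e-01  1.480000e-01  4.308300e+02]
 [-1.000000e+00  1.200000e-02 -4.000000e-03 -1.260600e+01]
 [ 2.000000e-03 -1.480000e-01 -9.890000e-01  1.294859e+03]
 [ 0.000000e+00  0.000000e+00  0.000000e+00  1.000000e+00]]
0.1 [134.82564306 584.44707567 403.75688012] [-1.79906981e+02 -1.00966551e-02  1.67006075e+02] 85.63349124320852
```

View pics/top0.png

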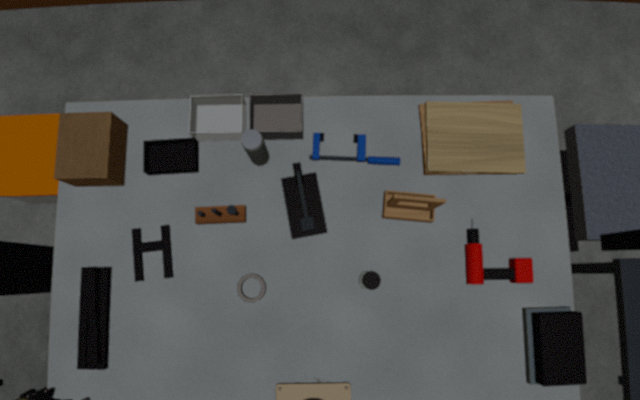

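View pics/side0.png

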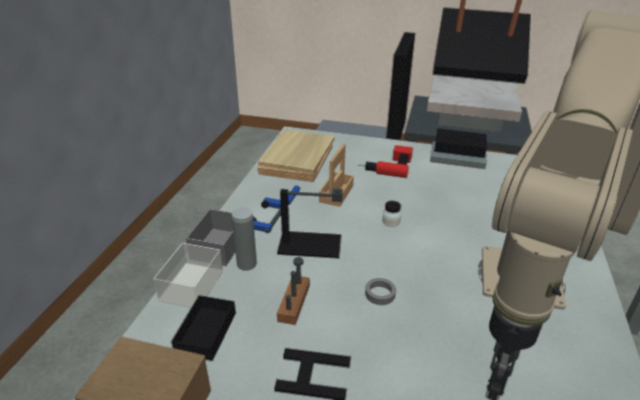

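The top view shows the pin block at about (220,214), the stand at (304,205) with its collar near (307,225), and the caddy at (410,206). In the side view, the collar is at about (337,195) and the pins at (299,262), (295,277) and (289,298). I'll enlarge both.

```bash
cat > h.py <<'E'
from bench import *
import cv2,numpy as np
def ray(s,uv):
    K=np.array([[s["fx"],0,s["cx"]],[0,s["fy"],s["cy"]],[0,0,1]])
    p=cv2.undistortPoints(np.array(uv,float).reshape(-1,1,2),K,np.array(s["dist"]))[:,0]
    E=np.array(s["extrinsics"]);d=np.c_[p,np.ones(len(p))]@E[:3,:3].T
    return E[:3,3],d
def onz(s,uv,z):
    o,d=ray(s,uv);return o+d*((z-o[2])/d[:,2])[:,None]
def proj(s,P):
    K=np.array([[s["fx"],0,s["cx"]],[0,s["fy"],s["cy"]],[0,0,1]])
    Ei=np.linalg.inv(np.array(s["extrinsics"]))
    return cv2.projectPoints(np.array(P,float).reshape(-1,1,3),cv2.Rodrigues(Ei[:3,:3])[0],Ei[:3,3],K,np.array(s["dist"]))[0][:,0]
def crop(s,x0,y0,w,h,k,name):
    im=s["img"][y0:y0+h,x0:x0+w,::-1]
    im=np.clip(im.astype(float)*1.6,0,255).astype(np.uint8)
    cv2.imwrite(name,cv2.resize(im,None,fx=k,fy=k,interpolation=cv2.INTER_CUBIC))
E
python3 - <<'E'
from h import *
crop(snapshot("top"),185,120,265,130,3,"pics/t1.png")
crop(snapshot("side"),215,130,195,200,3,"pics/s1.png")
E
```

```text
(no output)
```

View pics/t1.png

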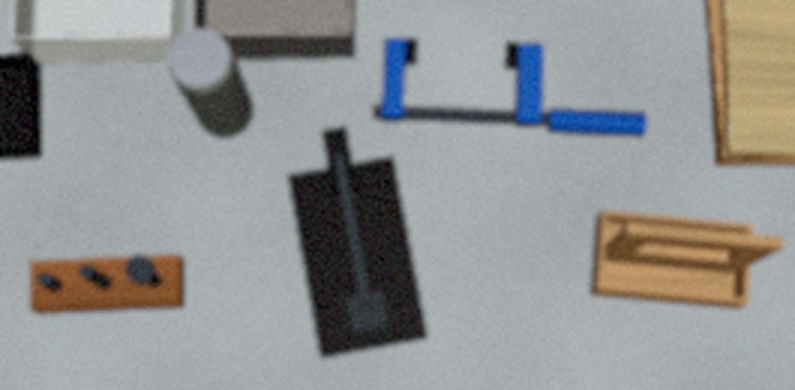

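View pics/s1.png

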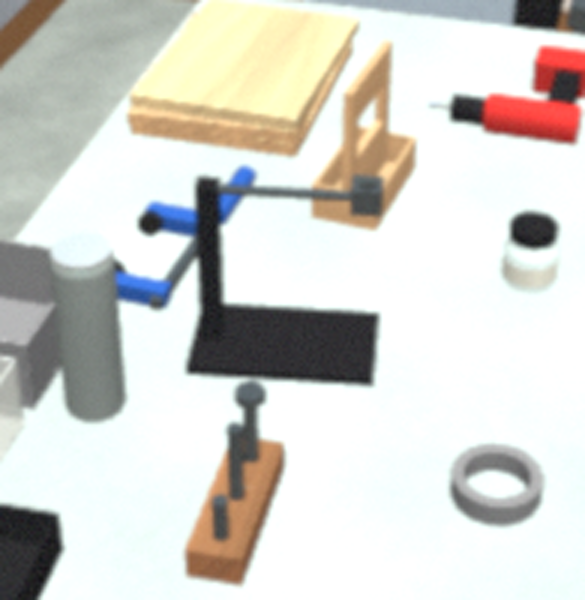

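The keeper pin is in the middle hole: plain and tall, about (236,460) in the side crop. The headed pin stands next to it on the stand side. The collar faces the robot and the caddy panel already lies roughly across the arm's direction. Next I'll measure coarsely with masks.

```bash
python3 - <<'E'
from h import *
s=snapshot("top");im=cv2.GaussianBlur(s["img"],(3,3),0);hsv=cv2.cvtColor(im,cv2.COLOR_RGB2HSV)
def rect(m,x0,y0,x1,y1,z,name):
    k=np.zeros(m.shape,np.uint8);k[y0:y1,x0:x1]=m[y0:y1,x0:x1]*255
    c=max(cv2.findContours(k,cv2.RETR_EXTERNAL,cv2.CHAIN_APPROX_NONE)[0],key=cv2.contourArea)
    b=cv2.boxPoints(cv2.minAreaRect(c));P=onz(s,b,z)[:,:2]
    e=P-np.roll(P,1,0);L=np.hypot(*e.T);i=L.argmax()
    print(name,"ctr",P.mean(0).round(1),"sides",L[:2].round(),"long dir",np.degrees(np.arctan2(e[i,1],e[i,0])).round(1),b.round(1).tolist())
    return k
brown=(hsv[...,1]>90)&(hsv[...,0]<25)
g=im.max(2)
print([im[y,x].tolist() for x,y in((300,190),(308,224),(303,203),(235,211),(400,205))])
rect(brown,185,195,255,235,32,"block")
k=rect(brown,375,180,452,230,45,"caddy")
k=rect(g<60,270,171,340,250,12,"stand+post?")
# stand: black only, erode post by opening
m=(g<60).astype(np.uint8);m[:171]=0
m=cv2.morphologyEx(m,cv2.MORPH_CLOSE,np.ones((7,7)));m=cv2.morphologyEx(m,cv2.MORPH_OPEN,np.ones((13,13)))
rect(m>0,270,160,340,250,12,"stand")
E
```

```text
[[31, 35, 37], [34, 38, 41], [34, 36, 39], [30, 30, 32], [80, 58, 36]]
block ctr [601.5 269.5] sides [ 49. 146.] long dir -88.2 [[195.39999389648438, 207.10000610351562], [244.0, 205.0], [244.6999969482422, 221.10000610351562], [196.10000610351562, 223.3000030517578]]
caddy ctr [ 615.5 -305.4] sides [178.  79.] long dir -96.2 [[382.20001220703125, 216.8000030517578], [384.70001220703125, 190.5], [444.5, 196.1999969482422], [442.0, 222.5]]
stand+post? ctr [636.8  21.7] sides [202. 108.] long dir -170.6 [[279.8999938964844, 173.60000610351562], [314.70001220703125, 167.1999969482422], [326.5, 232.10000610351562], [291.70001220703125, 238.39999389648438]]
stand ctr [632.5  20.8] sides [192. 108.] long dir -170.8 [[280.6000061035156, 176.39999389648438], [315.29998779296875, 170.1999969482422], [326.3999938964844, 232.0], [291.70001220703125, 238.1999969482422]]
```

```bash
(python3 -m jog '0 0 -0.4 0 0 0 -1; 0 0 -0.2 0 0 0 -1; -0.35 -0.417 0 0 0 0 -1; -0.35 -0.417 0 0 0 0 -1; -0.35 -0.417 0 0 0 0 -1'
python3 -m jog '-0.35 -0.417 0 0 0 0 -1; -0.35 -0.417 0 0 0 0 -1; -0.35 -0.417 0 0 0 0 -1; -0.35 -0.417 0 0 0 0 -1; -0.35 -0.417 0 0 0 0 -1'
python3 -m jog '-0.35 -0.417 0 0 0 0 -1; -0.35 -0.417 0 0 0 0 -1; -0.35 -0.417 0 0 0 0 -1; -0.35 -0.417 0 0 0 0 -1; -0.35 -0.417 0 0 0 0 -1'
python3 -m jog '-0.35 -0.417 0 0 0 0 -1; -0.35 -0.417 0 0 0 0 -1; -0.35 -0.417 0 0 0 0 -1; -0.35 -0.417 0 0 0 0 -1; -0.35 -0.417 0 0 0 0 -1'
python3 -m jog '0 0 0 0 0 0.17 -1; 0 0 0 0 0 0.17 -1; 0 0 0 0 0 0.17 -1; 0 0 0 0 0 0.17 -1;0 0 0 0 0 0.17 -1'
python3 -m jog '0 0 0 0 0 0.17 -1; 0 0 0 0 0 0.17 -1; 0 0 0 0 0 0.17 -1; 0 0 0 0 0 0 -1; 0 0 0 0 0 0 -1'); python3 - <<'E'
from h import *
w=snapshot("wrist");cv2.imwrite("pics/w1.png",w["img"][:,:,::-1]);print(w["fx"],w["cx"],w["cy"],w["dist"],np.round(w["extrinsics"],3))
s=sense();print(s["tool_pos"],s["tcp_rot"],s["joint_pos"],s["ft_force"])
E
```

```text
time: 0.88
tool_pos: [209.5, 437.8, 464.7]
tcp_rot: [180.0, 0.0, 167.0]
ft_force: [0.7, 0.8, 0.5]
finger_gap: 85.5
grip_force: 0.0
time: 1.5
tool_pos: [333.1, 195.0, 465.0]
tcp_rot: [180.0, 0.1, 167.0]
ft_force: [1.1, 0.3, -0.5]
finger_gap: 84.9
grip_force: 0.0
time: 2.12
tool_pos: [456.9, -47.7, 465.0]
tcp_rot: [180.0, 0.1, 167.0]
ft_force: [0.7, 1.4, 0.0]
finger_gap: 85.1
grip_force: 0.0
time: 2.75
tool_pos: [580.6, -290.2, 464.7]
tcp_rot: [-180.0, 0.0, 167.0]
ft_force: [0.6, 0.2, 0.2]
finger_gap: 85.3
grip_force: 0.0
time: 3.38
tool_pos: [580.0, -288.5, 464.6]
tcp_rot: [180.0, 0.0, 115.7]
ft_force: [-0.9, -0.8, 0.3]
finger_gap: 85.4
grip_force: 0.0
time: 4.0
tool_pos: [580.0, -288.4, 464.6]
tcp_rot: [-180.0, 0.0, 85.6]
ft_force: [0.6, 0.1, -0.7]
finger_gap: 85.6
grip_force: 0.0
320.2697213788191 310.696173444355 201.32416280885013 [-0.04156992  0.          0.          0.          0.        ] [[ 9.97000e-01 -7.20000e-02 -2.20000e-02  5.86076e+02]
 [-7.50000e-02 -9.57000e-01 -2.82000e-01 -2.16375e+02]
 [-1.00000e-03  2.83000e-01 -9.59000e-01  4.33335e+02]
 [ 0.00000e+00  0.00000e+00  0.00000e+00  1.00000e+00]]
[ 580.01550868 -288.37296539  464.68574431] [1.79997576e+02 6.75955806e-04 8.56023620e+01] [-3.09694231e+01  1.39946177e+01  7.17285925e+01  4.80885557e-04
  9.42743198e+01 -2.65717493e+01] [-0.36182999 -0.12399066  0.12152545]
```

View pics/w1.png

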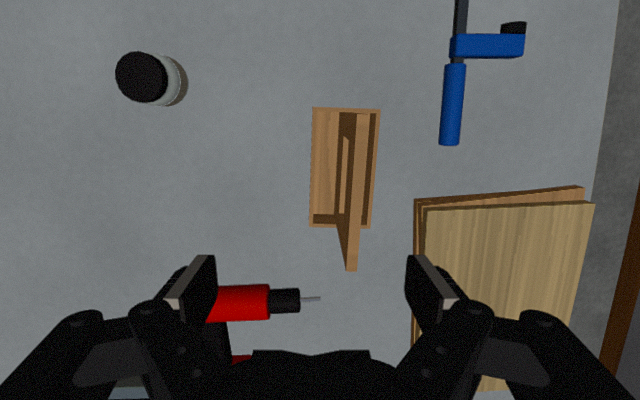

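The wrist view shows the rail's top edge running from about (363,113) to (351,270). The tray rim corners are at (313,107), (380,110), (371,228) and (309,226).

```bash
python3 - <<'E'
from h import *
w=snapshot("wrist")
hsv=cv2.cvtColor(w["img"],cv2.COLOR_RGB2HSV);m=((hsv[...,1]>60)&(hsv[...,0]<25)).astype(np.uint8)
v=hsv[...,2]
for r in (130,160,190,240,260):
    print(r,v[r,335:385:2].tolist())
P=onz(w,[(363,113),(351,270)],170);d=P[0]-P[1];print(P.round(1),np.hypot(*d[:2]),np.degrees(np.arctan2(d[1],d[0])),P.mean(0).round(1))
Q=onz(w,[(313,107),(380,110),(371,228),(309,226)],45);print(Q.round(1),Q.mean(0).round(1),np.linalg.norm(Q-np.roll(Q,1,0),axis=1).round(1))
E
```

```text
130 [147, 149, 68, 69, 69, 66, 63, 65, 72, 71, 90, 140, 140, 138, 135, 131, 138, 71, 74, 66, 136, 132, 121, 124, 126]
160 [146, 83, 71, 81, 148, 143, 100, 65, 69, 87, 138, 134, 131, 135, 130, 139, 74, 73, 71, 133, 136, 127, 122, 122, 118]
190 [88, 73, 70, 148, 147, 115, 73, 73, 81, 139, 140, 145, 136, 135, 145, 63, 73, 80, 140, 136, 133, 124, 129, 126, 133]
240 [132, 132, 102, 66, 65, 71, 67, 141, 141, 141, 141, 140, 130, 128, 126, 127, 128, 126, 127, 130, 130, 130, 134, 134, 124]
260 [127, 130, 128, 129, 107, 63, 137, 139, 134, 138, 135, 133, 129, 124, 127, 122, 132, 125, 121, 124, 120, 126, 125, 127, 124]
[[ 627.2 -223.8  170. ]
 [ 612.  -362.   170. ]] 139.04749747270898 83.73744793079685 [ 619.6 -292.9  170. ]
[[ 588.6 -216.2   45. ]
 [ 666.7 -225.3   45. ]
 [ 652.6 -372.3   45. ]
 [ 572.5 -363.4   45. ]] [ 620.1 -294.3   45. ] [148.1  78.6 147.7  80.5]
```

```bash
(python3 -m jog '-0.02 0.4 0 0 0 0.03 -1; 0 0 0.5 0 0 0 -1; 0 0 0.5 0 0 0 -1; 0 0 0.3 0 0 0 -1; 0 0 0.25 0 0 0 -1' 40
python3 -m jog '0 0 0 0 0 0 0.9; 0 0 0 0 0 0 0.9; 0 0 0 0 0 0 0.9; 0 0 0 0 0 0 0.9; 0 0 0 0 0 0 0.9'
python3 -m jog '0 0 0 0 0 0 0.9; 0 0 0 0 0 0 0.9; 0 0 0 0 0 0 0.9' ) ; python3 -c "
from bench import *;s=sense();print(s['tool_pos'],s['tcp_rot'],s['ft_force'],s['finger_gap'],s['grip_force'])"
```

```text
time: 4.72
tool_pos: [619.3, -293.4, 307.6]
tcp_rot: [-179.9, -0.0, 83.7]
ft_force: [0.4, -0.5, -0.1]
finger_gap: 85.2
grip_force: 0.0
time: 5.35
tool_pos: [619.9, -293.8, 311.0]
tcp_rot: [179.9, 0.0, 83.6]
ft_force: [-0.5, 1.5, 4.9]
finger_gap: 9.7
grip_force: 40.9
time: 5.72
tool_pos: [619.9, -293.8, 311.0]
tcp_rot: [179.9, 0.0, 83.6]
ft_force: [-2.3, 0.3, 7.3]
finger_gap: 9.6
grip_force: 41.1
[ 619.87511855 -293.76180784  310.98557442] [1.79921866e+02 4.12260421e-02 8.36061577e+01] [-2.27461117  0.27261408  7.31898937] 9.553456818087968 41.12773597240448
```

```bash
(python3 -m jog '0 0 -0.2 0 0 0 0.9; 0 0 -0.36 0 0 0 0.9; 0 0 -0.36 0 0 0 0.9; 0 0 0 0 0 0 0.9; -0.02 -0.2 0 0 0 0 0.9' 60
python3 -m jog '-0.04 -0.38 0 0 0 0 0.9; -0.04 -0.38 0 0 0 0 0.9; -0.04 -0.38 0 0 0 0 0.9; 0 0 0 0 0 -0.128 0.9; 0 0 0 0 0 -0.128 0.9'
python3 -m jog '0.36 0.057 0 0 0 0 0.9; 0.36 0.057 0 0 0 0 0.9; 0.36 0.057 0 0 0 0 0.9; 0.36 0.057 0 0 0 0 0.9; 0.36 0.057 0 0 0 0 0.9'
python3 -m jog '0.36 0.057 0 0 0 0 0.9; 0.36 0.057 0 0 0 0 0.9; 0.36 0.057 0 0 0 0 0.9; 0 0 0 0 0 0 0.9; 0 0 0 0 0 0 0.9' ); python3 - <<'E'
from h import *
w=snapshot("wrist");t=snapshot("top");s=snapshot("side")
cv2.imwrite("pics/w2.png",w["img"][:,:,::-1])
crop(s,215,100,250,200,3,"pics/s2.png")
q=sense();print(q["tool_pos"],q["tcp_rot"])
E
```

```text
time: 6.35
tool_pos: [599.9, -293.0, 401.0]
tcp_rot: [-180.0, -0.0, 83.7]
ft_force: [-0.3, 0.4, -3.3]
finger_gap: 9.1
grip_force: 59.1
time: 6.98
tool_pos: [484.1, -292.4, 400.3]
tcp_rot: [-179.9, -0.1, 99.2]
ft_force: [-0.1, -0.2, -2.1]
finger_gap: 9.1
grip_force: 59.6
time: 7.6
tool_pos: [484.5, -109.1, 400.3]
tcp_rot: [-179.9, -0.1, 99.0]
ft_force: [0.4, -0.5, -1.5]
finger_gap: 8.9
grip_force: 59.5
time: 8.22
tool_pos: [484.9, -1.1, 400.8]
tcp_rot: [-179.9, 0.0, 99.0]
ft_force: [-0.6, -0.0, -2.5]
finger_gap: 9.1
grip_force: 59.5
[485.07427332  -1.8152458  401.3294913 ] [-1.79963656e+02  7.09642868e-03  9.88995438e+01]
```

View pics/s2.png

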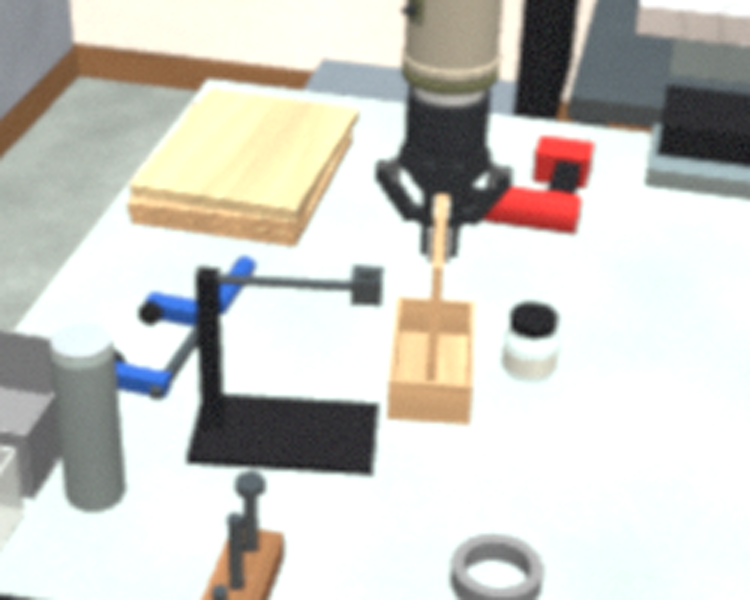

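View pics/w2.png

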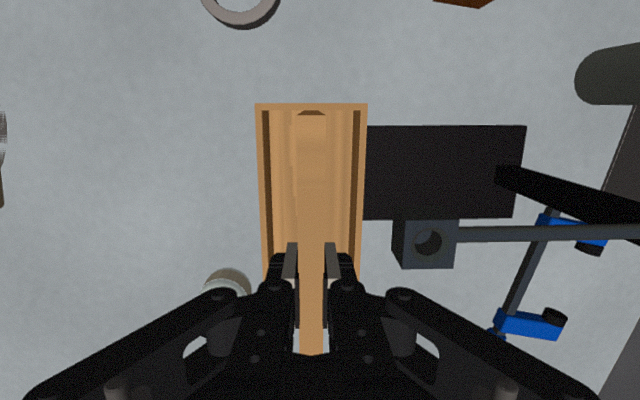

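The wrist view shows the collar's bore mouth at about (428,240), with the arm's top line running to about (640,228). The caddy is held level.

```bash
python3 - <<'E'
from h import *
w=snapshot("wrist")
print(onz(w,[(428,240)],205).round(1), onz(w,[(460,227.5),(600,225)],190).round(1))
print(onz(w,[(390,217),(404,268)],205).round(1),onz(w,[(367,126),(525,126),(513,218)],12).round(1))
v=cv2.cvtColor(w["img"],cv2.COLOR_RGB2GRAY);crop(w,385,200,90,85,7,"pics/w2c.png")
for c in(480,540,600): print(c,v[218:250,c].tolist())
for c in(415,428,440): print(c,v[215:272,c].tolist())
print([v[240,400:465].tolist()])
E
```

```text
[[550.4   9.4 205. ]] [[574.5  14.9 190. ]
 [662.6  30.  190. ]]
[[526.1  19.4 205. ]
 [541.2  -9.6 205. ]] [[538.   59.7  12. ]
 [712.2  88.7  12. ]
 [734.3 -17.4  12. ]]
480 [138, 158, 160, 156, 161, 149, 100, 36, 41, 43, 45, 49, 50, 51, 53, 61, 52, 54, 59, 54, 50, 52, 91, 143, 159, 160, 155, 156, 158, 156, 160, 157]
540 [32, 25, 39, 26, 23, 32, 30, 34, 42, 56, 54, 47, 55, 60, 61, 53, 56, 55, 50, 53, 44, 53, 53, 55, 60, 58, 56, 61, 56, 49, 53, 58]
600 [17, 15, 10, 1, 25, 37, 48, 45, 57, 58, 53, 57, 55, 56, 54, 56, 57, 56, 52, 51, 60, 66, 61, 72, 73, 74, 54, 16, 13, 25, 17, 17]
415 [25, 23, 20, 36, 50, 53, 54, 53, 55, 49, 53, 61, 57, 51, 53, 55, 58, 46, 52, 59, 49, 51, 51, 57, 53, 53, 52, 38, 24, 28, 18, 30, 32, 39, 53, 48, 55, 51, 50, 52, 49, 59, 53, 50, 50, 53, 57, 59, 53, 58, 49, 59, 114, 148, 157, 152, 155]
428 [23, 27, 28, 40, 60, 56, 56, 52, 60, 51, 47, 50, 52, 48, 53, 58, 52, 57, 51, 55, 51, 40, 26, 30, 16, 33, 19, 31, 32, 24, 33, 23, 29, 10, 30, 24, 30, 20, 30, 57, 52, 57, 58, 60, 59, 53, 55, 59, 55, 57, 50, 59, 117, 147, 161, 153, 159]
440 [30, 21, 28, 45, 58, 58, 49, 54, 54, 51, 56, 58, 48, 54, 47, 54, 55, 55, 53, 44, 42, 36, 26, 24, 30, 30, 26, 37, 29, 34, 53, 52, 52, 58, 59, 55, 52, 55, 59, 52, 54, 56, 56, 56, 55, 50, 50, 58, 56, 58, 53, 63, 147, 160, 157, 162, 155]
[[38, 29, 21, 37, 53, 59, 52, 56, 55, 63, 52, 53, 52, 48, 50, 53, 58, 55, 62, 51, 61, 52, 46, 47, 34, 38, 24, 21, 33, 24, 34, 23, 30, 36, 23, 23, 32, 27, 21, 20, 30, 42, 56, 49, 55, 54, 56, 54, 52, 55, 56, 53, 55, 54, 45, 54, 71, 69, 68, 69, 65, 69, 65, 69, 65]]
```

View pics/w2c.png

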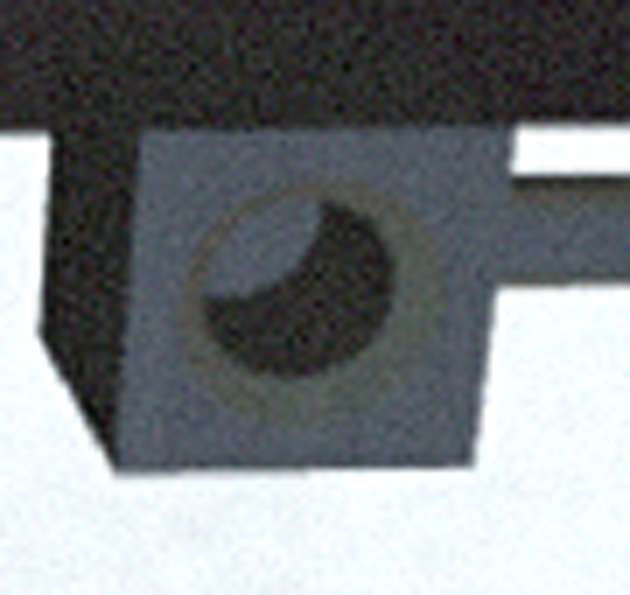

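```bash
(python3 -m jog '0 0.1 0 0 0 0 0.9; 0 0.25 0 0 0 0 0.9; 0 0.3 0 0 0 0 0.9; 0 0.3 0 0 0 0 0.9; 0 0.3 0 0 0 0 0.9'
python3 -m jog '-0.01 0.22 0 0 0 0 0.9; 0 0 0 0 0 0 0.9; 0 0 0 0 0 0 0.9; 0 0 0.05 0 0 0 0.9; 0 0 0.05 0 0 0 0.9'
python3 -m jog '0 0 0.05 0 0 0 0.9; 0 0 0.03 0 0 0 0.9; 0 0 0 0 0 0 0.9; 0 0 0 0 0 0 0.9' )
```

```text
time: 9.05
tool_pos: [610.2, 18.4, 401.4]
tcp_rot: [180.0, 0.0, 98.9]
ft_force: [0.2, 0.8, -2.8]
finger_gap: 9.0
grip_force: 59.5
time: 9.68
tool_pos: [630.1, 20.8, 391.5]
tcp_rot: [180.0, 0.0, 99.0]
ft_force: [-0.7, -0.0, -3.3]
finger_gap: 9.2
grip_force: 59.7
time: 10.18
tool_pos: [630.5, 20.9, 383.9]
tcp_rot: [180.0, 0.0, 99.0]
ft_force: [0.6, -0.3, -3.1]
finger_gap: 8.8
grip_force: 59.7
```

```bash
python3 -m jog '0 0 0.02 0 0 0 0.9; 0 0 0.01 0 0 0 0.9; 0 0 0 0 0 0 0.9; 0 0 0 0 0 0 0.9'; python3 -m jog '0 0 0.01 0 0 0 0.9; 0 0 0 0 0 0 0.9; 0 0 0 0 0 0 0.9'
```

```text
time: 10.68
tool_pos: [630.5, 21.0, 380.9]
tcp_rot: [180.0, 0.0, 99.0]
ft_force: [-0.5, -0.6, -1.6]
finger_gap: 9.1
grip_force: 60.2
time: 11.05
tool_pos: [630.5, 20.9, 380.8]
tcp_rot: [179.9, 0.0, 99.0]
ft_force: [-3.4, 0.1, 4.6]
finger_gap: 9.1
grip_force: 61.1
```

```bash
(python3 -m jog '0 0 0 0 0 0 0.6; 0 0 0 0 0 0 0.4; 0 0 0 0 0 0 0.3; 0 0 0 0 0 0 0.3; 0 0 0 0 0 0 0.3'
python3 -m jog '0 0 -0.1 0 0 0 0.3; 0 0 -0.2 0 0 0 0.3; 0 0 -0.4 0 0 0 0.3; 0 0 -0.3 0 0 0 0.3; 0 0 0 0 0 0 0.3' ); python3 - <<'E'
from h import *
s=snapshot("side");w=snapshot("wrist")
a=w["img"][100:400,:,::-1]
crop(s,240,80,220,170,3.6,"pics/s3.png")
E
```

```text
time: 11.68
tool_pos: [630.5, 20.9, 379.6]
tcp_rot: [-180.0, -0.0, 99.0]
ft_force: [-0.0, -1.4, -0.7]
finger_gap: 29.5
grip_force: 0.0
time: 12.3
tool_pos: [630.9, 20.9, 485.6]
tcp_rot: [179.5, 0.1, 99.0]
ft_force: [0.9, 0.9, -0.3]
finger_gap: 29.8
grip_force: 0.0
```

View pics/s3.png

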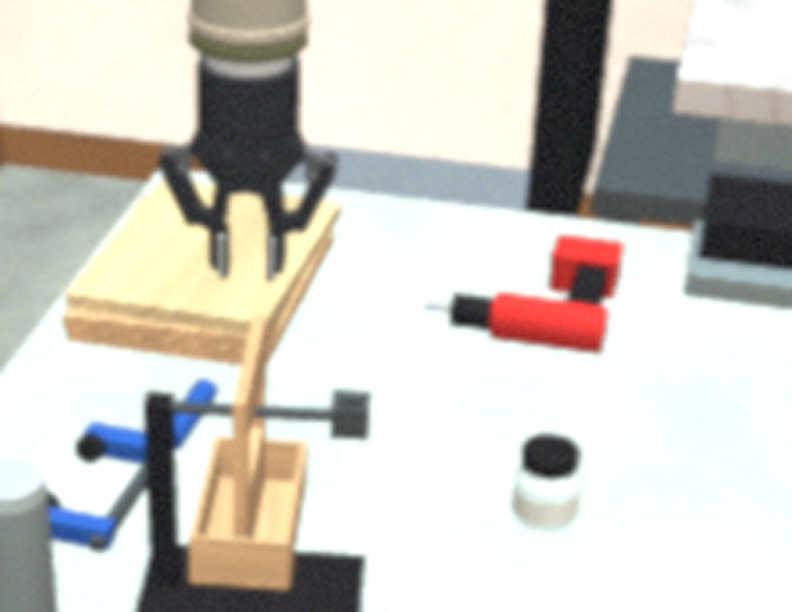

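The caddy hangs on the arm between collar and post at about (245,410), roughly level, and the gripper is clear of it. Next I'll move over the pin block.

```bash
(python3 -m jog '0.5 0.02 0 0 0 0 0; 0.5 0.02 0 0 0 0 0; 0.5 0.02 0 0 0 0 0; 0.5 0.02 0 0 0 0 0; 0.5 0.02 0 0 0 0 0'
python3 -m jog '0 0 0 0 0 0.12 0; 0 0 0 0 0 0 0; 0 0 0 0 0 0 0;0 0 0 0 0 0 0' ); python3 - <<'E'
from h import *
w=snapshot("wrist");np.save("w4.npy",w,allow_pickle=True)
hsv=cv2.cvtColor(w["img"],cv2.COLOR_RGB2HSV);m=((hsv[...,1]>100)&(hsv[...,0]<20)).astype(np.uint8)
m=cv2.morphologyEx(m,cv2.MORPH_CLOSE,np.ones((5,5)))
cs=sorted(cv2.findContours(m,cv2.RETR_EXTERNAL,cv2.CHAIN_APPROX_NONE)[0],key=cv2.contourArea)[-2:]
for c in cs: print(cv2.contourArea(c),cv2.minAreaRect(c))
E0=np.array(w["extrinsics"]);print(E0[:3,3].round(1))
p=proj(w,[[601.5,269.5,110],[601.5,269.5,32]]);print(p)
x,y=p.mean(0).astype(int);crop(w,x-65,y-75,130,120,5,"pics/w4.png");print(x-65,y-75)
s=sense();print(s["tool_pos"],s["tcp_rot"])
E
```

```text
time: 13.02
tool_pos: [600.8, 270.9, 478.2]
tcp_rot: [-179.9, 0.0, 99.0]
ft_force: [0.7, -0.6, -0.4]
finger_gap: 42.7
grip_force: 0.0
time: 13.52
tool_pos: [601.6, 268.6, 479.5]
tcp_rot: [-180.0, 0.0, 91.8]
ft_force: [0.6, -0.1, -0.5]
finger_gap: 42.8
grip_force: 0.0
4664.5 ((606.4193115234375, 270.43634033203125), (56.54118347167969, 274.78826904296875), 25.057615280151367)
5881.0 ((303.99365234375, 320.1783447265625), (169.24923706054688, 154.11599731445312), 2.045408248901367)
[600.  340.8 448.2]
[[310.27785705 176.10909145]
 [310.4099159  163.7878705 ]]
245 94
[601.60882927 268.68972914 479.63622226] [-1.79992974e+02  2.38829659e-03  9.17663602e+01]
```

View pics/w4.png

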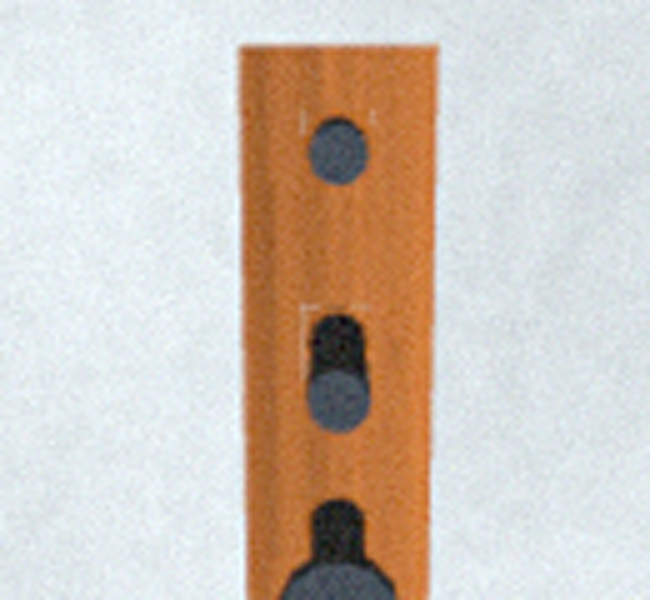

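The wrist crop shows the tall plain pin's top at full-image pixel (312.8,174.4). The short pin is above it and the headed pin below.

```bash
python3 - <<'E'
from h import *
w=np.load("w4.npy",allow_pickle=True).item()
print(onz(w,[(312.8,174.4)],110).round(1), onz(w,[(299.3,174.4),(306.7,174.4),(319,174.4)],110).round(1)[:,0])
print("block corners",onz(w,[(245+240/5,94+45/5),(245+438/5,94+45/5)],32).round(1))
E
```

```text
[[604.1 271.5 110. ]] [589.6 597.6 610.8]
block corners [[577.4 345.3  32. ]
 [626.7 346.9  32. ]]
```

```bash
(python3 -m jog '0.027 0.026 0.3 0 0 0 0; 0 0 0.6 0 0 0 0; 0 0 0.6 0 0 0 0; 0 0 0.5 0 0 0 0; 0 0 0.4 0 0 0 0' 40
python3 -m jog '0 0 0 0 0 0 0; 0 0 0 0 0 0 0; 0 0 0 0 0 0 0.9; 0 0 0 0 0 0 0.9; 0 0 0 0 0 0 0.9'
python3 -m jog '0 0 0 0 0 0 0.9; 0 0 0 0 0 0 0.9; 0 0 0 0 0 0 0.9; 0 0 0 0 0 0 0.9')
```

```text
time: 14.2
tool_pos: [603.4, 271.4, 237.1]
tcp_rot: [-179.9, 0.0, 91.8]
ft_force: [0.7, 0.4, 0.3]
finger_gap: 42.4
grip_force: 0.0
time: 14.82
tool_pos: [604.4, 272.7, 242.5]
tcp_rot: [179.9, -0.1, 91.8]
ft_force: [-4.3, -0.3, 9.0]
finger_gap: 12.8
grip_force: 38.7
time: 15.32
tool_pos: [604.4, 272.7, 242.5]
tcp_rot: [179.9, -0.1, 91.8]
ft_force: [-3.6, -0.3, 8.3]
finger_gap: 13.0
grip_force: 38.7
```

```bash
(python3 -m jog '0 0 -0.1 0 0 0 0.9; 0 0 -0.3 0 0 0 0.9; 0 0 -0.5 0 0 0 0.9; 0 0 -0.5 0 0 0 0.9; 0 0 -0.5 0 0 0 0.9' 70
python3 -m jog '0 0 -0.38 0 0 0 0.9; 0 0 0 0 0 0 0.9; -0.3 -0.07 0 0 0 0 0.9; -0.45 -0.1 0 0 0 0 0.9;-0.45 -0.1 0 0 0 0 0.9'
python3 -m jog '-0.45 -0.1 0 0 0 0 0.9; -0.45 -0.1 0 0 0 0 0.9; -0.35 -0.088 0 0 0 0 0.9; -0.177 -0.05 0 0 0 0 0.9; 0 0 0 0 0 0 0.9'
python3 -m jog '0 0 0 0 0 0 0.9; 0 0 0 0 0 0 0.9'); python3 - <<'E'
from h import *
for n in("side","top","wrist"):
    np.save(n+"5.npy",snapshot(n),allow_pickle=True)
s=sense();print(s["tool_pos"],s["tcp_rot"],s["ft_force"])
w=np.load("wrist5.npy",allow_pickle=True).item();print(proj(w,[[551.5,7,205],[551.5,7,235]]))
cv2.imwrite("pics/w5.png",w["img"][:,:,::-1]) # not viewed
g=cv2.cvtColor(np.load("side5.npy",allow_pickle=True).item()["img"],cv2.COLOR_RGB2GRAY)
sd=np.load("side5.npy",allow_pickle=True).item();p=proj(sd,[[551.5,7,235],[551.5,7,205],[551.5,7,178],[551.5,7,290]]);print(p)
x=int(p[0,0])
for r in range(int(p[3,1]),int(p[2,1])+3,2): print(r,g[r,x-18:x+19].tolist())
E
```

```text
time: 15.95
tool_pos: [603.7, 272.1, 432.5]
tcp_rot: [179.9, -0.0, 91.8]
ft_force: [0.1, -0.3, -0.8]
finger_gap: 12.6
grip_force: 68.6
time: 16.58
tool_pos: [580.0, 150.4, 466.8]
tcp_rot: [-179.9, 0.0, 91.8]
ft_force: [0.4, -1.1, -0.3]
finger_gap: 12.4
grip_force: 68.6
time: 17.2
tool_pos: [551.0, 7.1, 467.5]
tcp_rot: [-180.0, -0.0, 91.7]
ft_force: [-0.3, 0.2, 0.0]
finger_gap: 12.1
grip_force: 68.6
time: 17.45
tool_pos: [551.4, 8.8, 467.5]
tcp_rot: [-180.0, -0.0, 91.9]
ft_force: [1.0, 0.4, -1.0]
finger_gap: 12.3
grip_force: 68.6
[551.37979139   8.4881215  467.59495008] [-1.79993048e+02 -6.33945343e-03  9.18309773e+01] [-1.15846224 -0.07247315 -1.02829874]
[[310.09424693 208.65791937]
 [309.97707823 222.32102462]]
[[337.5935104  181.31542041]
 [337.30121209 190.286179  ]
 [337.04375384 198.18212862]
 [338.14712428 164.3063397 ]]
164 [107, 124, 120, 115, 137, 156, 165, 166, 166, 167, 167, 168, 163, 148, 114, 93, 69, 49, 48, 48, 55, 76, 93, 108, 133, 154, 165, 167, 167, 165, 167, 166, 167, 167, 169, 167, 167]
166 [125, 120, 115, 140, 159, 165, 165, 165, 166, 165, 165, 165, 165, 163, 160
[... 2527 characters left out ...]
]
194 [68, 69, 71, 74, 76, 75, 74, 77, 77, 83, 83, 81, 73, 64, 54, 52, 54, 52, 53, 51, 54, 56, 70, 113, 157, 168, 168, 167, 168, 170, 169, 170, 170, 170, 169, 168, 170]
196 [110, 108, 109, 106, 100, 97, 98, 97, 95, 91, 92, 91, 81, 60, 49, 47, 47, 47, 48, 47, 48, 50, 64, 113, 156, 167, 168, 168, 170, 170, 171, 170, 170, 170, 170, 169, 170]
198 [161, 159, 160, 159, 160, 161, 162, 162, 162, 162, 161, 158, 137, 81, 50, 46, 44, 49, 48, 47, 47, 52, 71, 118, 157, 167, 167, 167, 168, 169, 169, 169, 168, 168, 170, 169, 169]
200 [160, 163, 162, 163, 162, 161, 163, 162, 162, 162, 162, 161, 138, 89, 58, 56, 54, 50, 51, 51, 50, 54, 83, 127, 159, 167, 168, 168, 168, 169, 169, 170, 169, 169, 169, 170, 170]
```

The side view puts the pin about 0.7 px (2 mm) nearer the robot than the collar's middle, which agrees with the first top estimate. I'll shift it 1.5 mm and lower it slowly.

```bash
(python3 -m jog '0 0.015 0 0 0 0 0.9; 0 0 0.15 0 0 0 0.9; 0 0 0.1 0 0 0 0.9; 0 0 0 0 0 0 0.9; 0 0 0 0 0 0 0.9'
python3 -m jog '0 0 0.03 0 0 0 0.9; 0 0 0.03 0 0 0 0.9; 0 0 0.02 0 0 0 0.9; 0 0 0 0 0 0 0.9; 0 0 0 0 0 0 0.9')
```

```text
time: 18.23
tool_pos: [552.7, 7.8, 442.7]
tcp_rot: [-180.0, -0.0, 91.8]
ft_force: [0.1, -0.1, -0.1]
finger_gap: 12.1
grip_force: 68.6
time: 18.85
tool_pos: [552.7, 7.8, 434.7]
tcp_rot: [-180.0, -0.0, 91.8]
ft_force: [-1.7, 0.7, -0.4]
finger_gap: 11.9
grip_force: 68.6
```

```bash
(python3 -m jog '0 0 0.02 0 0 0 0.9; 0 0 0.02 0 0 0 0.9; 0 0 0 0 0 0 0.9'
python3 -m jog '0 0 0.02 0 0 0 0.9; 0 0 0.02 0 0 0 0.9; 0 0 0 0 0 0 0.9')
```

```text
time: 19.23
tool_pos: [552.7, 7.8, 430.4]
tcp_rot: [-180.0, 0.0, 91.8]
ft_force: [0.4, 0.6, -1.6]
finger_gap: 12.6
grip_force: 68.7
time: 19.6
tool_pos: [552.7, 7.8, 426.4]
tcp_rot: [-180.0, 0.0, 91.8]
ft_force: [-0.1, 0.3, -0.8]
finger_gap: 12.4
grip_force: 68.7
```

It's going in freely, with the foot at about 194 mm. I'll carry on down.

```bash
(python3 -m jog '0 0 0.03 0 0 0 0.9; 0 0 0.03 0 0 0 0.9; 0 0 0 0 0 0 0.9; 0 0 0 0 0 0 0.9'
python3 -m jog '0 0 0.02 0 0 0 0.9; 0 0 0.01 0 0 0 0.9; 0 0 0 0 0 0 0.9; 0 0 0 0 0 0 0.9')
```

```text
time: 20.1
tool_pos: [552.7, 7.8, 420.5]
tcp_rot: [-180.0, 0.0, 91.8]
ft_force: [-1.7, 0.6, -1.2]
finger_gap: 12.3
grip_force: 68.8
time: 20.6
tool_pos: [552.7, 7.8, 417.7]
tcp_rot: [-180.0, -0.0, 91.8]
ft_force: [-1.6, 0.3, -0.0]
finger_gap: 12.6
grip_force: 68.9
```

```bash
(python3 -m jog '0 0 0 0 0 0 0.6; 0 0 0 0 0 0 0.3; 0 0 0 0 0 0 0.1; 0 0 0 0 0 0 0.1; 0 0 0 0 0 0 0.1'
python3 -m jog '0 0 -0.1 0 0 0 0.1; 0 0 -0.3 0 0 0 0.1; 0 0 -0.5 0 0 0 0.1; 0 0 -0.3 0 0 0 0.1; 0 -0.5 0 0 0 0 0.1'
python3 -m jog '0 -0.5 0 0 0 0 0.1; 0 0 0 0 0 0 0.1; 0 0 0 0 0 0 0.1; 0 0 0 0 0 0 0.1'); python3 - <<'E'
from h import *
s=snapshot("side");w=snapshot("wrist")
np.save("w6.npy",w,allow_pickle=True)
g=cv2.cvtColor(s["img"],cv2.COLOR_RGB2GRAY);p=proj(s,[[552.5,7,285],[552.5,7,205]]);print(p)
x=int(p[0,0])
for r in range(int(p[0,1])-8,int(p[1,1])+6,2): print(r,g[r,x-9:x+10].tolist())
print(proj(w,[[552.5,7,285],[552.5,7,205]]))
g0=[cv2.cvtColor(i,cv2.COLOR_RGB2HSV) for i in[s["img"]]][0]
E
```

```text
time: 21.22
tool_pos: [552.8, 7.8, 417.7]
tcp_rot: [180.0, 0.0, 91.8]
ft_force: [0.5, -0.2, -0.4]
finger_gap: 38.4
grip_force: 0.0
time: 21.85
tool_pos: [504.3, 6.1, 540.1]
tcp_rot: [179.8, 0.0, 91.8]
ft_force: [-0.7, -0.1, 1.2]
finger_gap: 38.4
grip_force: 0.0
time: 22.35
tool_pos: [453.5, 4.7, 537.9]
tcp_rot: [180.0, 0.0, 91.8]
ft_force: [0.5, -0.2, -0.6]
finger_gap: 38.2
grip_force: 0.0
[[337.74556809 165.83590933]
 [336.96200038 190.23652756]]
157 [163, 167, 168, 168, 168, 168, 170, 170, 170, 168, 169, 170, 169, 168, 168, 168, 170, 167, 169]
159 [167, 168, 168, 170, 168, 169, 167, 170, 169, 167, 168, 168, 169, 168, 169, 168, 167, 168, 168]
161 [167, 167, 167, 168, 167, 169, 167, 167, 168, 169, 167, 167, 168, 168, 169, 169, 168, 168, 169]
163 [165, 166, 166, 168, 168, 167, 167, 166, 167, 166, 167, 167, 167, 168, 167, 167, 167, 166, 167]
165 [166, 165, 164, 164, 165, 167, 164, 157, 146, 135, 137, 147, 158, 165, 166, 167, 166, 165, 165]
167 [165, 164, 165, 165, 164, 162, 152, 124, 81, 65, 68, 85, 124, 157, 165, 166, 165, 165, 165]
169 [162, 164, 164, 164, 163, 162, 152, 118, 69, 46,
[... 623 characters left out ...]
[167, 168, 169, 167, 167, 163, 143, 91, 54, 47, 61, 101, 143, 165, 168, 168, 170, 169, 169]
185 [168, 170, 169, 168, 167, 165, 141, 93, 55, 48, 66, 113, 157, 167, 169, 168, 169, 169, 169]
187 [167, 167, 168, 166, 162, 154, 133, 87, 55, 50, 64, 110, 152, 163, 165, 166, 169, 169, 168]
189 [164, 166, 163, 154, 125, 91, 68, 54, 49, 46, 52, 69, 89, 98, 120, 149, 165, 168, 168]
191 [162, 163, 161, 146, 111, 76, 59, 50, 46, 48, 47, 52, 58, 74, 112, 153, 166, 168, 168]
193 [121, 122, 119, 107, 83, 65, 61, 59, 55, 56, 54, 60, 62, 74, 115, 156, 166, 166, 167]
195 [63, 64, 63, 58, 53, 48, 47, 48, 46, 49, 48, 46, 50, 65, 112, 155, 167, 168, 169]
[[445.08892673 211.67952638]
 [412.18076958 185.87054189]]
```

The pin's top is at row 166, where a fully seated pin should be (z = 285 mm). It stands upright in the middle of the collar, and the gripper is clear.

```bash
python3 -c "
from bench import *;print(hand_in())"
```

```text
the job is handed in; nothing more can be done
None
```

I handed the job in after about 22 s of robot time: the caddy hangs freely on the stand's arm, and the tall plain pin measured fully home and upright in the collar's hole; no verdict came back, and I did not re-measure the caddy or the bystanders at the end.

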